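# Seat the jewel case and set the clamp valve to its second stop

### The job

Push the leather jewel case along the clamping fixture with your fingertips, without lifting it, until it is fully home against the end stop. Then push the valve's paddle lever away from its off end, past the half-way detent, to its second stop at the far end of the slot, so that the clamps are fully on; it must stay there and the case must stay home. Leave the hammer, ring box and wax jar alone.

Things in the scene. Friction and masses are not known exactly. Their poses are not given: they have to be found in the camera images.
- fixture: Aluminium clamping fixture, fixed, on the left or right. Bed plate 240 (x) x 176 (y) x 10 mm; origin: centre of its underside, z up. The case slides on the bed between side rails: inner faces at y = +-39 mm, x = -60 to +95, tops 40 mm above the origin. Its -x end (robot's side) is open. Two toe clamps (x = 35 to 65, tops 66 mm up) stand outside |y| = 39; the lever drives them 14 mm in over the case.
- end_stop (a point): Middle of the face of the fixture's steel end stop that the case is pushed against: at fixture x = +95 mm, y = 0, 28 mm above the fixture's origin. The stop's top is 45 mm above that origin. Axes as the fixture's.
- case: Loose leather jewel case, 100 (x) x 70 (y) x 45 mm high, about 0.25 kg, on the fixture's bed with 4 mm play to each rail. Origin: centre of its underside; x runs roughly along the fixture's x. Starts 40 to 70 mm short of the end stop; home, its origin is at fixture x = +45 mm. Push its -x end face towards the fixture's +x: about 2 to 6 N.
- valve: Grey valve box, fixed, beside the fixture, 150 (x) x 70 (y) x 50 mm high. Origin: centre of its underside; z up. On top a straight slot runs along x on the centre line, flanked by three pairs of flat steel marks at x = -35 (thin: off), +1.5 (half-way detent) and +35 mm (thick: second stop). The off end is the robot's side.
- selector_top (a point): Centre of the top of the valve's black paddle lever, 98 mm above the bench; moves with the lever, axes as the valve's. The paddle is an upright plate 12 mm thick (valve x), 30 mm wide (y), reaching from 6 to 48 mm above the top of the box.
- selector (a joint): Slide of the lever along the valve's +x, in m: 0 = off (paddle centre at valve x = -35 mm), 0.0365 = sprung half-way detent, 0.070 = second stop (hard). Starts at or near off. About 7 N to leave off, 7 N to leave the detent, plus 2 N at 0.05 m/s; it snaps into the nearest place, and past about 0.058 runs on to the second stop and stays.
- hammer: Loose hammer lying on the bench outside the work, a bystander. Origin under its middle.
- ring_box: Loose small leather ring box, 63 x 63 x 38 mm, a bystander on the bench. Origin: centre of its underside.
- wax_jar: Loose jar of wax, 66 mm diameter, 75 mm high, a bystander on the far side of the bench. Origin: centre of its underside.
Not all that is in view belongs to the job. Leave any pink or purple look-alike of the case alone.

How it is judged:
By the outcome, as a careful person would: the job done as asked, in the order asked, and still so for the second after the job is handed in, with the robot touching nothing.
It also fails if it takes over 48 s, if anything falls off the work surface, if the arm or the gripper's body presses on something with over 40 N, if the wrist force passes 120 N, or if a joint passes its speed limit or range.

### The arm

A 6-joint arm with a two-finger parallel gripper is mounted at the origin on the work surface. World frame = base frame: x ahead of the robot, y to its left, z up, the work surface at z = 0. Lengths are in m, angles in rad, forces in N, time in s.
With the tool pointing down it reaches from about 0.325 to 0.85 m from the base axis. Payload 15.5 kg.
Tool frame: the origin (TCP) lies between the finger pads; the fingertips stand 8 mm ahead of it and the grasp point (between the pads) lies 11 mm behind it (arm.nose_length is the z of the fingertips in the tool frame, in m); z points along the fingers, y is the direction in which the jaws open and shut (so a half turn about z gives the same grasp; the last joint's range is limited). The gripper opens to 91 mm and grips with 3 to 60 N. Pads are 32 mm wide; open, the fingers measure 118 mm over their backs; the gripper's body (76 mm by 178 mm) begins 60 mm behind the grasp point.
Start: joints at [1.244, 0.494, 1.345, -0, 1.302, -0.096], TCP at [0.144, 0.608, 0.222] pointing down, gripper open.
Joint ranges: [-2.91, 2.91], [-0.82, 2.16], [0.22, 2.67], [-1.22, 4.37], [0.12, 2.79], [-3.08, 3.08]. Speed limits (rad/s): [1.89, 1.89, 2.57, 3.01, 3.01, 3.01].

### API

Orientations are given as a unit quaternion [w, x, y, z].
In Python, from plant import arm gives the robot as it stands.
- The arm moves only by the tool send_rows, never from a script. Its argument "deltas" is a list of rows, each a list of 6 numbers: the shift along the tool's x, y, z in m, then the turn, a rotation vector about the tool's x, y, z in units of 5 degrees (1.0 is 5 degrees). A call has 1 to 10 rows; each row is the pose to reach, as a shift and turn from the pose commanded when the call began, along the tool's axes at that moment; what a row does not reach only later rows make up. A row lasts 1/12 s, in which the tool goes at most 41.7 mm and 7.16 degrees, less where a joint would pass 70% of its speed; a pose out of reach is approached as far as the arm can. A call with a gripper value outside its range is refused whole. "grip" is the finger opening in m, from 0 to 0.0912, set as the call begins (left out, the last holds). The fingers move at their own pace and stop on an object; "newtons" is the grip in N (left out, the last holds). Time passes only in rows, so rows that repeat a pose let the fingers close. It gives the time, the measured TCP pose, the force and the opening at its end, in the units of the state.
- arm.get_obs(): the state, without advancing time (a new reading comes with each control period).
- arm.grab_frame(name): name is "side" or "top"; returns the picture (420x560x3 uint8, red, green, blue); there is no depth.
- arm.camera_params(name): a dict with "K" (3x3 intrinsics, pixels), "dist" ([k1, k2, p1, p2, k3] as OpenCV has them; the pictures are not rectified), "T" (4x4, takes a point from camera to world coordinates). Camera axes: x right, y up, looking along -z (the intrinsics and any distortion apply to the point x, -y, -z); pixel columns grow to the right and rows downward; lengths in m; the calibration is good to about 2 mm. A picture is of the moment at which its call begins. camera_params takes no time and is no camera call.
- arm.finish_job(): hands the job in, once; it reports no verdict.
The state is a dict: "t": time; "joints": joint angles; "qvel": joint speeds; "tau": joint torques, N m; "eef_pos": TCP position; "orientation": TCP orientation; "contact_force": force on the tool from outside, world axes, zero at the start; "torque": the same for the moment, N m; "grip_width": finger opening in m.
Only numpy, scipy, OpenCV 4.12 (cv2) and the standard library are available. Lean on these libraries where they do the work, as an engineer would, in place of code of your own. Each camera call takes 0.05 s, during which the arm holds its last target.

## Working session

There is one attempt and no reset: what is moved stays moved. The work goes in short steps, Python scripts to look and compute and a tool call to move; the robot and the scene stay as the last step left them, time stands still between calls to the robot, and variables do not carry over. Pictures are saved under pics/ and viewed, and the job is handed in when it is done.

Besides the shell and the picture viewer there is one more tool, called as name([rows], argument=value, ...), one row to a line, values as JSON. send_rows: Moves the arm, as the interface text tells. Its arguments: {"type":"object","properties":{"deltas":{"type":"array","items":{"type":"array","items":{"type":"number"}}},"grip":{"type":"number"},"newtons":{"type":"number"}},"required":["deltas"]}

```bash
mkdir -p pics; ls; python3 - <<'E'
from plant import arm
import cv2, numpy as np
print(arm.get_obs())
for n in ("side","top"):
    im=arm.grab_frame(n); cv2.imwrite(f"pics/{n}0.png",im[:,:,::-1])
    p=arm.camera_params(n); print(n,p)
E
```

```text
pics
{'t': 0.0, 'joints': array([ 1.24351305e+00,  4.94154124e-01,  1.34614106e+00, -1.13662709e-05,
        1.30246783e+00, -9.55071356e-02]), 'qvel': array([-0.00177878,  0.00048315, -0.00067774,  0.00026515, -0.00238862,
       -0.00052017]), 'tau': array([ 9.26123030e-04, -8.78828287e+01, -3.81855547e+01,  7.05572125e-02,
        5.32465323e-02, -1.44281039e-04]), 'eef_pos': array([0.14345359, 0.60793899, 0.22135295]), 'orientation': array([-1.17427981e-04,  1.15627326e-01,  9.93292494e-01, -5.73302729e-04]), 'contact_force': array([-0.14172635, -0.33241907, -0.31593411]), 'torque': array([0.06514893, 0.00267034, 0.03582927]), 'grip_width': 0.09120028467749158}
side {'K': array([[431.36847867,   0.        , 277.53189094],
       [  0.        , 431.36847867, 213.48726971],
       [  0.        ,   0.        ,   1.        ]]), 'dist': array([-0.07811004,  0.        ,  0.        ,  0.        ,  0.        ]), 'T': array([[ 0.76617765,  0.3860924 , -0.51371632, -0.0713555 ],
       [-0.64261407,  0.45489372, -0.6165378 , -0.73217766],
       [-0.00435423,  0.80249882,  0.59663782,  0.80561883],
       [ 0.        ,  0.        ,  0.        ,  1.        ]])}
top {'K': array([[540.00425694,   0.        , 282.51733001],
       [  0.        , 540.00425694, 207.26524847],
       [  0.        ,   0.        ,   1.        ]]), 'dist': array([-0.01366434,  0.        ,  0.        ,  0.        ,  0.        ]), 'T': array([[-0.01230512,  0.99175654, -0.12754429,  0.38568923],
       [-0.99961533, -0.01537146, -0.02308502, -0.01187153],
       [-0.02485526,  0.12721117,  0.99156419,  1.3555555 ],
       [ 0.        ,  0.        ,  0.        ,  1.        ]])}
```

View pics/side0.png

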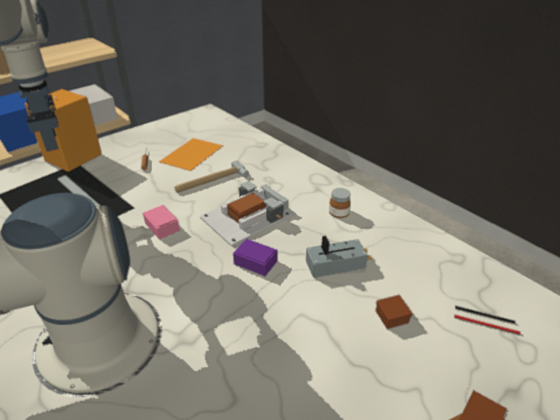

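View pics/top0.png

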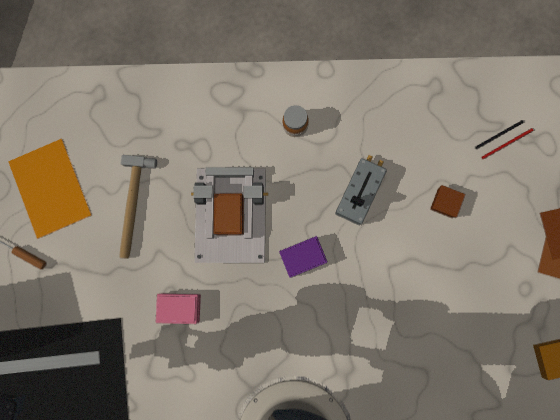

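The top view shows the fixture at about (230,215) with the brown case at (228,214). The valve is at (361,191) with its paddle near (357,203). The look-alikes are pink (178,309) and purple (303,257). The brown case between the rails fits the description. I'll enlarge to confirm and measure.

```bash
python3 - <<'E'
import cv2
def crop(n,x0,y0,w,h,s,o):
    im=cv2.imread(f"pics/{n}0.png")[y0:y0+h,x0:x0+w]
    im=cv2.resize(im,None,fx=s,fy=s,interpolation=cv2.INTER_CUBIC)
    for k in range(0,w,10): cv2.putText(im,str(x0+k) if k%20==0 else '',(k*s,8),0,.33,(0,0,255),1); cv2.line(im,(k*s,10),(k*s,14),(0,0,255),1)
    for k in range(0,h,10): cv2.putText(im,str(y0+k),(0,k*s+4),0,.33,(0,0,255),1)
    cv2.imwrite(o,im)
crop("top",180,155,100,115,5,"pics/c1.png")
crop("top",325,145,75,85,6,"pics/c2.png")
crop("side",195,175,100,75,7,"pics/c3.png")
crop("side",295,225,85,60,8,"pics/c4.png")
E
```

```text
(no output)
```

View pics/c1.png

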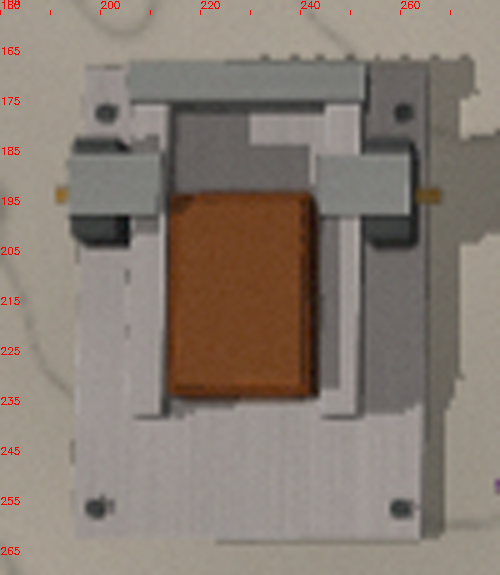

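View pics/c2.png

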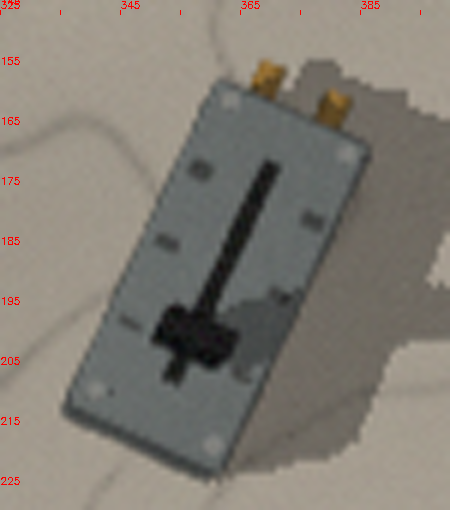

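View pics/c3.png

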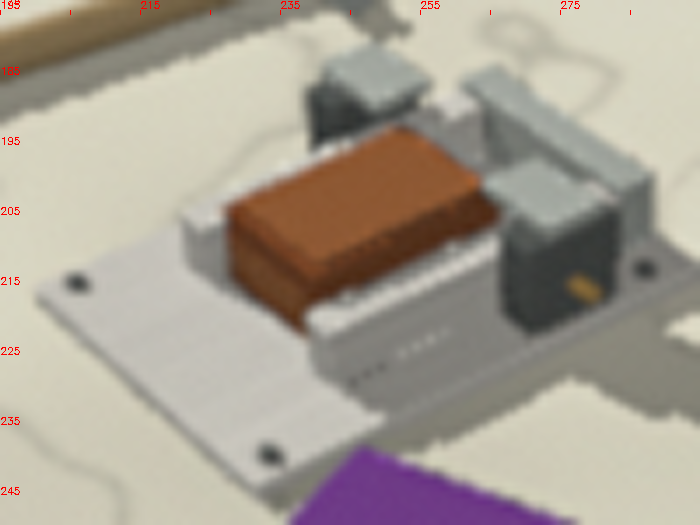

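View pics/c4.png

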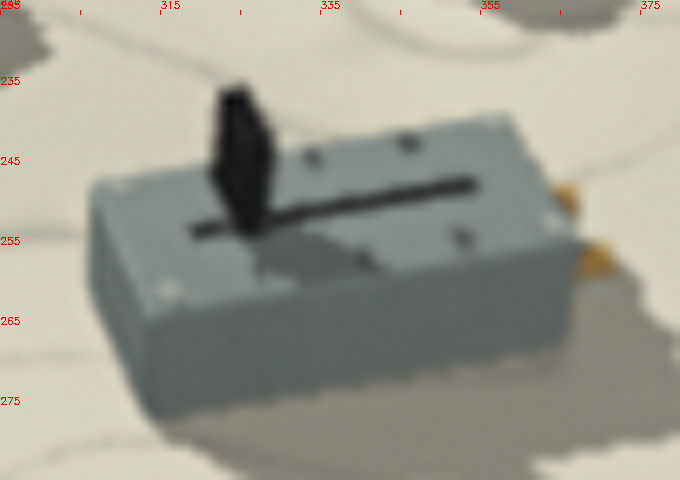

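The crops confirm the brown leather case sits between the rails, short of the stop. The paddle is near its off end, towards the robot. Next I fit the poses from both views.

```bash
cat > h.py <<'E'
import numpy as np, cv2
from scipy.optimize import least_squares
from plant import arm
P={n:arm.camera_params(n) for n in("side","top")}
def proj(n,X):
    p=P[n];T=np.linalg.inv(p["T"]);X=np.atleast_2d(X)
    c=(X@T[:3,:3].T+T[:3,3])*[1,-1,-1]
    return cv2.projectPoints(c,np.zeros(3),np.zeros(3),p["K"],p["dist"])[0][:,0]
def fit(obs,g,freez=True):
    L=np.array([o[1] for o in obs])/1000; 
    def w(v):
        c,s=np.cos(v[3]),np.sin(v[3]);R=np.array([[c,-s,0],[s,c,0],[0,0,1]])
        return L@R.T+v[:3]
    def f(v):
        W=w(v); return np.concatenate([proj(o[0],W[i])[0]-o[2] for i,o in enumerate(obs)])
    r=least_squares(f,g); return r.x,np.round(r.fun.reshape(-1,2),1)
E
python3 - <<'E'
from h import *
t,s='top','side'
F=[(t,(-120,88,10),(195,262.6)),(t,(-120,-88,10),(264,262.6)),(t,(120,-88,10),(266,168)),(t,(120,88,10),(197,168.2)),
(t,(-60,39,40),(213,238.6)),(t,(-60,-39,40),(245,238)),(s,(-60,39,40),(227.6,204.7)),(s,(-60,-39,40),(239,220.4)),(s,(-120,88,10),(200.3,217.1)),(s,(-120,-88,10),(231.9,245))]
C=[(t,(-50,35,45),(214.4,233.4)),(t,(-50,-35,45),(240.4,233.4)),(t,(50,35,45),(214,194.4)),(t,(50,-35,45),(240,194)),
(s,(-50,35,45),(227.6,205)),(s,(-50,-35,45),(240,212.4)),(s,(50,-35,45),(263.6,200.7)),(s,(50,35,45),(252.6,192.9))]
V=[(t,(75,35,50),(361.7,158.3)),(t,(75,-35,50),(387,170)),(t,(-75,-35,50),(361.2,223.3)),(t,(-75,35,50),(336.2,212.5)),
(s,(-75,35,50),(306.5,248.1)),(s,(-75,-35,50),(313.5,264.4)),(s,(75,-35,50),(366.9,255)),(s,(75,35,50),(358.1,239.4))]
for n,o,g in(("F",F,[.5,.1,0,0]),("C",C,[.5,.1,0,0]),("V",V,[.5,-.2,0,-.4])):
    v,r=fit(o,g);print(n,v.round(4),np.degrees(v[3]).round(2));print(r.tolist())
    if n=="F":f=v
    if n=="C":
        d=v[:2]-f[:2];print("case in fixture",d[0]*np.cos(f[3])+d[1]*np.sin(f[3]),-d[0]*np.sin(f[3])+d[1]*np.cos(f[3]))
    if n=="V":
        for x in(-35,1.5,35):
            q=v[:2]+np.array([np.cos(v[3]),np.sin(v[3])])*x/1000;print(x,q,proj(t,[*q,.098]),proj(s,[*q,.098]))
E
```

```text
F [ 0.5431  0.1497 -0.0025 -0.0162] -0.93
[[0.0, -0.5], [1.5, -0.3], [0.2, -0.5], [0.3, -0.6], [0.2, -1.4], [-0.0, -0.7], [-3.8, 3.1], [-0.6, -0.5], [-0.7, -1.4], [-0.3, -0.4]]
C [0.5408 0.1536 0.0047 0.0101] 0.58
[[-1.3, 0.7], [1.4, 0.0], [-1.1, -0.9], [1.3, -1.3], [-2.0, -1.1], [-0.7, 2.0], [2.1, 0.8], [-1.0, -1.0]]
case in fixture -0.002367451818699564 0.0039053843359760053
V [ 0.5928 -0.176  -0.0048 -0.4638] -26.57
[[-0.1, -1.0], [0.5, -0.6], [0.7, 0.8], [-0.4, -0.8], [-1.4, -0.5], [-0.7, 0.8], [0.7, 0.7], [-0.5, -0.4]]
-35 [ 0.5614625  -0.16031477] [[358.20347078 200.1729886 ]] [[324.71444537 238.32336721]]
1.5 [ 0.59410698 -0.17664229] [[364.74089013 186.32356554]] [[338.21770293 236.14440905]]
35 [ 0.62406836 -0.19162781] [[370.70430827 173.68721027]] [[350.44451194 234.16695625]]
```

```bash
cat >> h.py <<'E'
from scipy.spatial.transform import Rotation as Ro
def go(p,xdeg):  # world TCP target, direction (deg) of the pushing side = -tool x
    o=arm.get_obs();q=o["orientation"];R=Ro.from_quat([q[1],q[2],q[3],q[0]])
    a=np.radians(xdeg);x=-np.array([np.cos(a),np.sin(a),0]);z=np.array([0,0,-1.]);G=Ro.from_matrix(np.c_[x,np.cross(z,x),z])
    d=R.inv().apply(np.array(p)-o["eef_pos"]);r=np.degrees((R.inv()*G).as_rotvec())/5
    print("t",o["t"],"pos",o["eef_pos"].round(4),"d",d.round(4),"rot",r.round(3),"F",o["contact_force"].round(1),"w",round(o["grip_width"],4))
E
python3 -c "
from h import *
go([.45,.151,.16],-.93)"
```

```text
t 0.1 pos [0.1435 0.608  0.2214] d [-0.4033 -0.3743  0.0617] rot [-0.012 -0.003 -2.47 ] F [ 0.7 -0.2  0.1] w 0.0913
```

send_rows([
  [-0.01,-0.009,0.001,0,0,-0.1],
  [-0.03,-0.028,0.004,0,0,-0.2],
  [-0.055,-0.051,0.008,0,0,-0.35],
  [-0.08,-0.074,0.012,0,0,-0.5],
  [-0.105,-0.097,0.016,0,0,-0.65],
  [-0.13,-0.12,0.02,0,0,-0.8],
  [-0.155,-0.143,0.024,0,0,-0.95],
  [-0.18,-0.167,0.028,0,0,-1.1],
  [-0.2,-0.186,0.031,0,0,-1.25],
  [-0.21,-0.195,0.032,0,0,-1.3],
], grip=0.03)

```text
t: 0.93
eef_pos: [0.304, 0.3675, 0.1894]
orientation: [-0.0, 0.059, 0.998, -0.001]
contact_force: [-0.1, 0.1, -0.1]
grip_width: 0.0308
```

```bash
python3 -c "
from h import *
go([.45,.151,.16],-.93)"
```

```text
t 0.9333 pos [0.304  0.3675 0.1894] d [-0.1706 -0.1976  0.0296] rot [-0.017 -0.007 -1.177] F [-0.1  0.1 -0.1] w 0.0308
```

send_rows([
  [-0.008,-0.009,0.001,0,0,-0.1],
  [-0.025,-0.029,0.004,0,0,-0.2],
  [-0.05,-0.058,0.008,0,0,-0.35],
  [-0.075,-0.087,0.012,0,0,-0.5],
  [-0.1,-0.116,0.016,0,0,-0.7],
  [-0.125,-0.145,0.02,0,0,-0.85],
  [-0.148,-0.171,0.025,0,0,-1.0],
  [-0.163,-0.189,0.028,0,0,-1.1],
  [-0.17,-0.197,0.03,0,0,-1.17],
  [-0.17,-0.197,0.03,0,0,-1.17],
])

```text
t: 1.77
eef_pos: [0.4498, 0.1527, 0.1594]
orientation: [-0.0, 0.009, 1.0, -0.0]
contact_force: [-0.5, 0.1, -0.3]
grip_width: 0.0299
```

```bash
python3 -c "
from h import *
go([.45,.151,.03],-.93)
im=arm.grab_frame('top');cv2.imwrite('pics/top1.png',im[...,::-1])
im=arm.grab_frame('side');cv2.imwrite('pics/side1.png',im[...,::-1])
a=cv2.resize(im[150:260,150:310],None,fx=5,fy=5,interpolation=2);cv2.imwrite('pics/s1c.png',a[...,::-1])"
```

```text
t 1.7667 pos [0.4498 0.1527 0.1594] d [-0.0003 -0.0016  0.1294] rot [-0.005 -0.004 -0.027] F [-0.5  0.1 -0.3] w 0.0299
```

View pics/s1c.png

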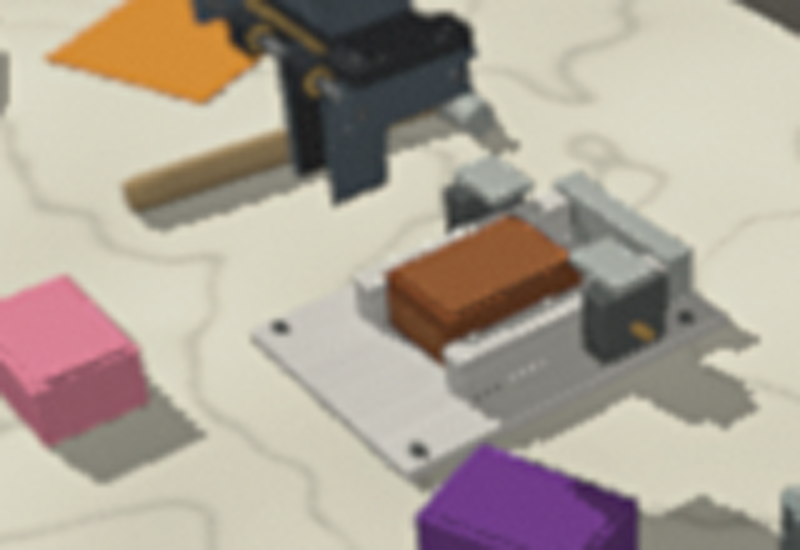

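View pics/top1.png

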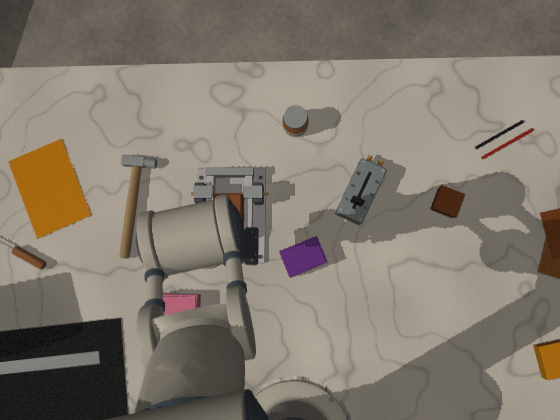

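The side crop shows the half-closed fingers above the robot end of the bed, clear of the case and rails. I descend now.

send_rows([
  [0,0,0.008,0,0,0],
  [0,-0.001,0.025,0,0,0],
  [0,-0.001,0.045,0,0,0],
  [0,-0.001,0.065,0,0,0],
  [0,-0.001,0.085,0,0,0],
  [0,-0.001,0.102,0,0,0],
  [0,-0.001,0.114,0,0,0],
  [0,-0.001,0.122,0,0,0],
  [0,-0.001,0.128,0,0,0],
  [0,-0.001,0.128,0,0,0],
])

```text
t: 2.7
eef_pos: [0.448, 0.154, 0.0311]
orientation: [-0.001, 0.008, 1.0, -0.0]
contact_force: [-0.2, -0.5, 0.8]
grip_width: 0.0299
```

```bash
python3 -c "
from h import *
go([.522,.150,.03],-.93)
im=arm.grab_frame('side')
a=cv2.resize(im[150:260,150:310],None,fx=5,fy=5,interpolation=2);cv2.imwrite('pics/s2c.png',a[...,::-1])"
```

```text
t 2.7 pos [0.448  0.154  0.0311] d [-0.074  -0.0028  0.001 ] rot [-0.003 -0.013  0.009] F [-0.2 -0.5  0.8] w 0.0299
```

View pics/s2c.png

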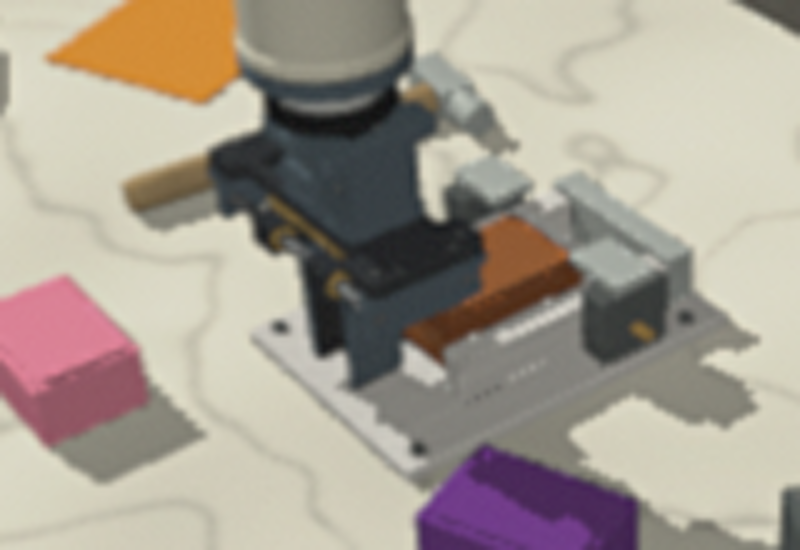

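The fingers are down on the bed and clear of the rails. I approach and push slowly.

send_rows([
  [-0.003,-0.002,0,0,0,0],
  [-0.008,-0.003,0,0,0,0],
  [-0.013,-0.003,0,0,0,0],
  [-0.017,-0.003,0,0,0,0],
  [-0.021,-0.003,0,0,0,0],
  [-0.025,-0.003,0,0,0,0],
  [-0.029,-0.003,0,0,0,0],
  [-0.033,-0.003,0,0,0,0],
  [-0.037,-0.003,0,0,0,0],
  [-0.041,-0.003,0,0,0,0],
])

```text
t: 3.58
eef_pos: [0.4899, 0.1499, 0.0319]
orientation: [-0.0, 0.008, 1.0, -0.0]
contact_force: [-0.7, -0.0, 1.7]
grip_width: 0.0298
```

```bash
python3 -c "
from h import *
go([.522,.150,.03],-.93)
im=arm.grab_frame('side')
a=cv2.resize(im[150:260,150:310],None,fx=5,fy=5,interpolation=2);cv2.imwrite('pics/s3c.png',a[...,::-1])"
```

```text
t 3.5833 pos [0.4899 0.1499 0.0319] d [-0.0321  0.0006  0.0019] rot [-0.001 -0.003  0.001] F [-0.7 -0.   1.7] w 0.0298
```

View pics/s3c.png

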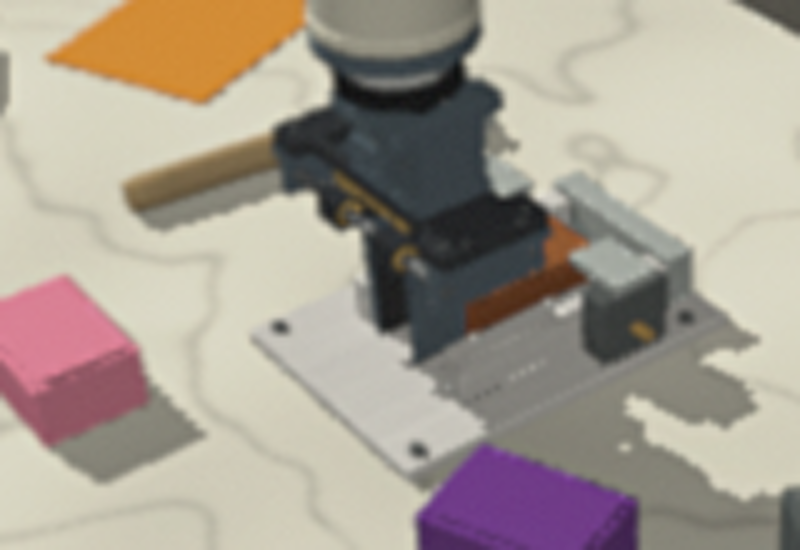

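send_rows([
  [-0.003,0,0,0,0,0],
  [-0.006,0,0,0,0,0],
  [-0.009,0,0,0,0,0],
  [-0.012,0,0,0,0,0],
  [-0.015,0,0,0,0,0],
  [-0.018,0,0,0,0,0],
  [-0.021,0,0,0,0,0],
])

```text
t: 4.22
eef_pos: [0.511, 0.1495, 0.0319]
orientation: [0.0, 0.008, 1.0, -0.0]
contact_force: [-1.4, 1.0, -0.9]
grip_width: 0.0302
```

```bash
python3 -c "
from h import *
go([.522,.150,.03],-.93)
im=arm.grab_frame('side')
a=cv2.resize(im[150:260,150:310],None,fx=5,fy=5,interpolation=2);cv2.imwrite('pics/s4c.png',a[...,::-1])"
```

```text
t 4.2167 pos [0.511  0.1495 0.0319] d [-0.011   0.0006  0.0019] rot [-0.  0. -0.] F [-1.4  1.  -0.9] w 0.0302
```

View pics/s4c.png

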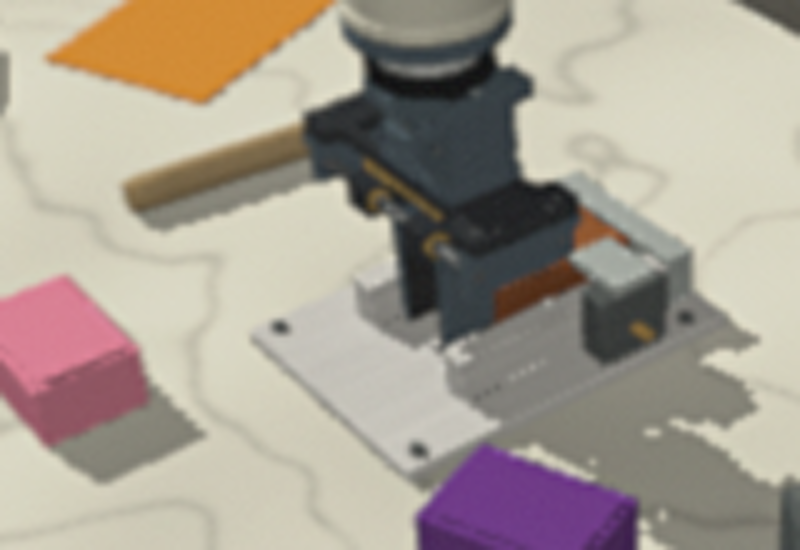

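The case is moving, close to the stop. I slow down and watch for the force rise.

send_rows([
  [-0.002,0,0,0,0,0],
  [-0.0035,0,0,0,0,0],
  [-0.005,0,0,0,0,0],
  [-0.0065,0,0,0,0,0],
  [-0.008,0,0,0,0,0],
])

```text
t: 4.68
eef_pos: [0.5187, 0.1494, 0.0319]
orientation: [-0.0, 0.008, 1.0, -0.0]
contact_force: [-1.0, -0.3, 0.1]
grip_width: 0.0301
```

send_rows([
  [-0.001,0,0,0,0,0],
  [-0.002,0,0,0,0,0],
  [-0.003,0,0,0,0,0],
])

```text
t: 4.93
eef_pos: [0.5199, 0.1494, 0.0317]
orientation: [-0.002, 0.008, 1.0, -0.0]
contact_force: [-14.2, 3.1, 10.0]
grip_width: 0.03
```

send_rows([
  [-0.001,0,0,0,0,0],
  [-0.001,0,0,0,0,0],
])

```text
t: 5.1
eef_pos: [0.5199, 0.1493, 0.0317]
orientation: [-0.003, 0.008, 1.0, -0.0]
contact_force: [-13.8, 2.0, 10.6]
grip_width: 0.0298
```

```bash
python3 -c "
from h import *
go([.45,.150,.16],-.93)
im=arm.grab_frame('side')
a=cv2.resize(im[170:250,190:310],None,fx=6,fy=6,interpolation=2);cv2.imwrite('pics/s5c.png',a[...,::-1])"
```

```text
t 5.1 pos [0.5199 0.1493 0.0317] d [ 0.0705 -0.0005 -0.128 ] rot [-0.006 -0.059  0.   ] F [-13.8   2.   10.6] w 0.0298
```

View pics/s5c.png

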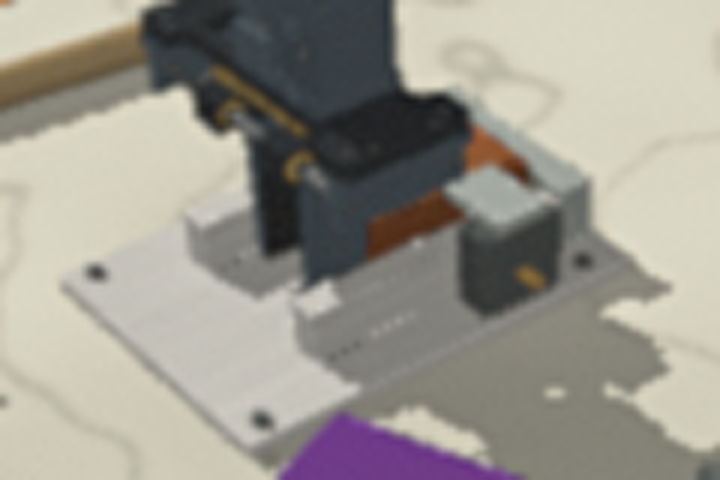

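send_rows([
  [0.002,0,0,0,0,0],
  [0.006,0,0,0,0,0],
  [0.014,0,0,0,0,0],
  [0.024,0,-0.002,0,0,0],
  [0.034,0,-0.01,0,0,0],
  [0.044,0,-0.03,0,0,0],
  [0.054,0,-0.055,0,0,0],
  [0.062,0,-0.08,0,0,0],
  [0.068,0,-0.105,0,0,0],
  [0.07,0,-0.125,0,0,0],
])

```text
t: 5.98
eef_pos: [0.4508, 0.1505, 0.1591]
orientation: [0.0, 0.008, 1.0, 0.0]
contact_force: [0.8, 0.2, -1.5]
grip_width: 0.03
```

```bash
python3 -c "
from h import *
go([.45,-.09,.17],-26.57)
for n,(x,y) in (('side',(195,175)),('top',(180,150))):
  im=arm.grab_frame(n)
  a=cv2.resize(im[y:y+90,x:x+110],None,fx=6,fy=6,interpolation=2);cv2.imwrite(f'pics/{n}6c.png',a[...,::-1])"
```

```text
t 5.9833 pos [0.4508 0.1505 0.1591] d [-0.003  -0.2405 -0.011 ] rot [2.000e-03 4.000e-03 5.131e+00] F [ 0.8  0.2 -1.5] w 0.03
```

View pics/side6c.png

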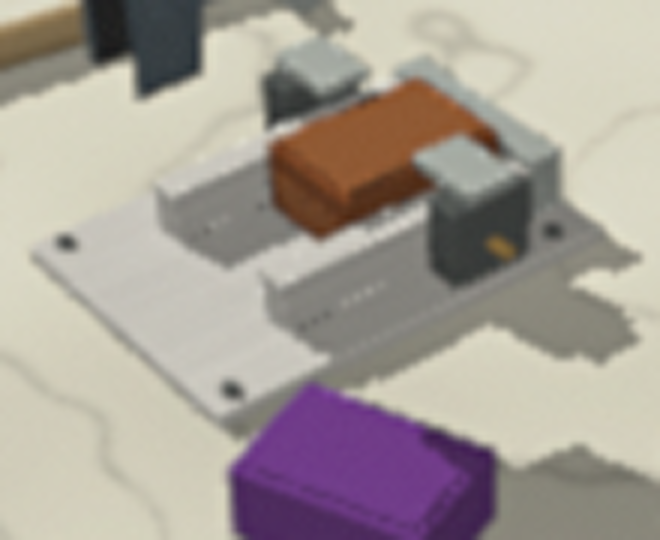

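View pics/top6c.png

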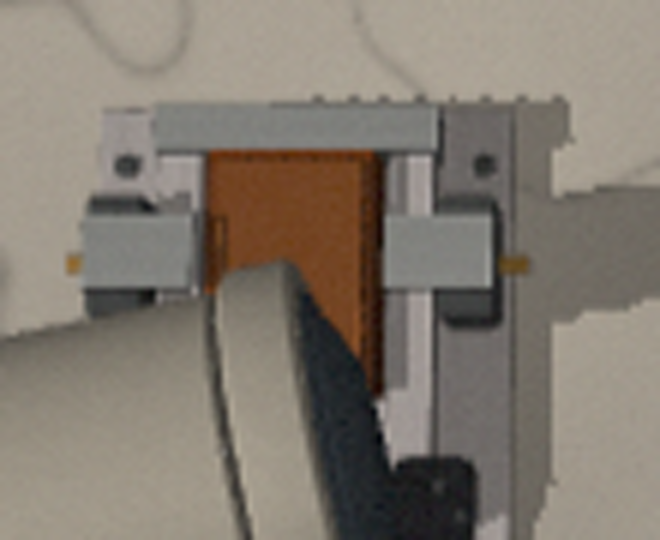

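The case sits flush against the stop (top crop rows 140–150), with no gap. Next is the valve.

```bash
python3 -c "
from h import *
go([.512,-.1356,.16],-26.57)"
```

```text
t 6.0833 pos [0.4529 0.1508 0.1602] d [-6.370e-02 -2.855e-01  2.000e-04] rot [0.024 0.052 5.132] F [ 1.4 -0.3 -0.7] w 0.0299
```

send_rows([
  [-0.002,-0.009,0,0,0,0.16],
  [-0.008,-0.035,0,0,0,0.63],
  [-0.016,-0.07,0,0,0,1.26],
  [-0.024,-0.105,0,0,0,1.9],
  [-0.032,-0.14,0,0,0,2.5],
  [-0.04,-0.175,0,0,0,3.15],
  [-0.048,-0.21,0,0,0,3.8],
  [-0.055,-0.245,0,0,0,4.4],
  [-0.06,-0.27,0,0,0,4.85],
  [-0.063,-0.285,0,0,0,5.13],
], grip=0.0)

```text
t: 6.92
eef_pos: [0.5104, -0.1388, 0.1557]
orientation: [-0.001, 0.232, 0.973, -0.0]
contact_force: [-0.1, 0.8, 0.3]
grip_width: 0.0007
```

send_rows([
  [0,0,0,0,0,0],
  [0,0,0,0,0,0],
])

```text
t: 7.08
eef_pos: [0.51, -0.1362, 0.1558]
orientation: [-0.001, 0.231, 0.973, 0.0]
contact_force: [0.2, 0.1, 0.6]
grip_width: 0.0004
```

```bash
python3 -c "
from h import *
go([.512,-.1356,.074],-26.57)
for n,(x,y) in (('side',(265,200)),):
  im=arm.grab_frame(n)
  a=cv2.resize(im[y:y+90,x:x+120],None,fx=6,fy=6,interpolation=2);cv2.imwrite(f'pics/{n}7c.png',a[...,::-1])"
```

```text
t 7.0833 pos [ 0.51   -0.1362  0.1558] d [-0.0016  0.0014  0.0818] rot [-0.002 -0.022 -0.024] F [0.2 0.1 0.6] w 0.0004
```

View pics/side7c.png

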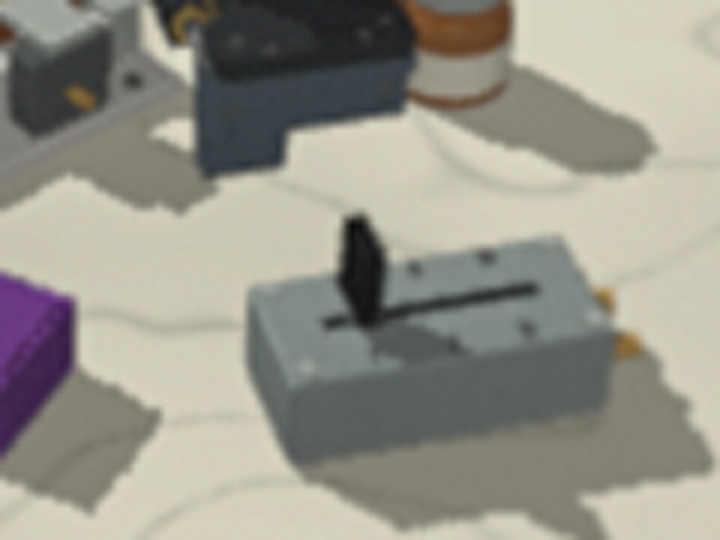

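The picture shows the closed fingers behind the paddle, towards the robot, at height. The purple box is clear at left. I lower beside the paddle.

send_rows([
  [0,0.001,0.01,0,0,0],
  [0,0.001,0.025,0,0,0],
  [0,0.001,0.04,0,0,0],
  [0,0.001,0.055,0,0,0],
  [0,0.001,0.068,0,0,0],
  [0,0.001,0.077,0,0,0],
  [0,0.001,0.081,0,0,0],
  [0,0.001,0.081,0,0,0],
])

```text
t: 7.8
eef_pos: [0.5109, -0.1339, 0.075]
orientation: [-0.001, 0.229, 0.973, 0.0]
contact_force: [0.1, 0.2, -0.3]
grip_width: 0.0004
```

```bash
python3 -c "
from h import *
go([.6044,-.1818,.074],-26.57)
for n,(x,y) in (('side',(265,200)),):
  im=arm.grab_frame(n)
  a=cv2.resize(im[y:y+90,x:x+120],None,fx=6,fy=6,interpolation=2);cv2.imwrite(f'pics/{n}8c.png',a[...,::-1])"
```

```text
t 7.8 pos [ 0.5109 -0.1339  0.075 ] d [-0.1051 -0.0011  0.0008] rot [-0.002 -0.02   0.008] F [ 0.1  0.2 -0.3] w 0.0004
```

View pics/side8c.png

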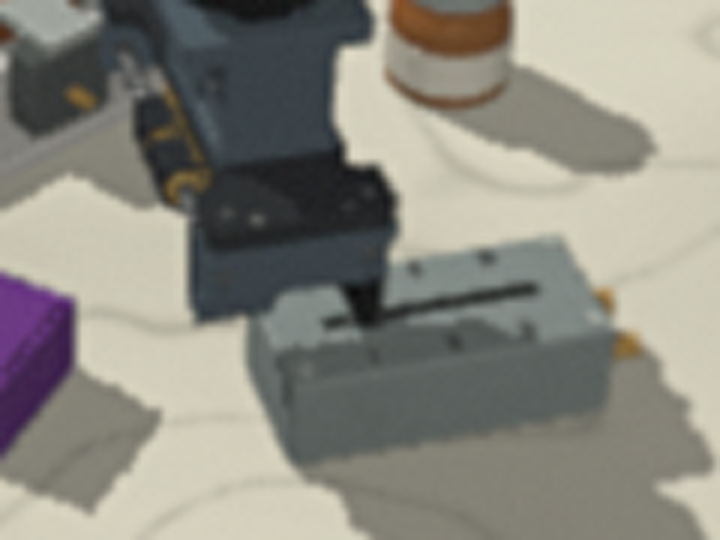

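send_rows([
  [-0.004,-0.001,0.001,0,0,0],
  [-0.01,-0.001,0.001,0,0,0],
  [-0.016,-0.001,0.001,0,0,0],
  [-0.021,-0.001,0.001,0,0,0],
  [-0.026,-0.001,0.001,0,0,0],
  [-0.031,-0.001,0.001,0,0,0],
  [-0.036,-0.001,0.001,0,0,0],
  [-0.041,-0.001,0.001,0,0,0],
  [-0.046,-0.001,0.001,0,0,0],
  [-0.051,-0.001,0.001,0,0,0],
])

```text
t: 8.68
eef_pos: [0.5558, -0.1579, 0.0747]
orientation: [-0.001, 0.23, 0.973, 0.0]
contact_force: [-3.7, 2.0, 2.8]
grip_width: 0.0006
```

```bash
python3 -c "
from h import *
go([.6044,-.1818,.074],-26.57)
for n,(x,y) in (('side',(265,200)),('top',(310,140))):
  im=arm.grab_frame(n)
  a=cv2.resize(im[y:y+90,x:x+120],None,fx=6,fy=6,interpolation=2);cv2.imwrite(f'pics/{n}9c.png',a[...,::-1])"
```

```text
t 8.6833 pos [ 0.5558 -0.1579  0.0747] d [-0.0542  0.0003  0.0006] rot [-0.001 -0.031 -0.001] F [-3.7  2.   2.8] w 0.0006
```

View pics/side9c.png

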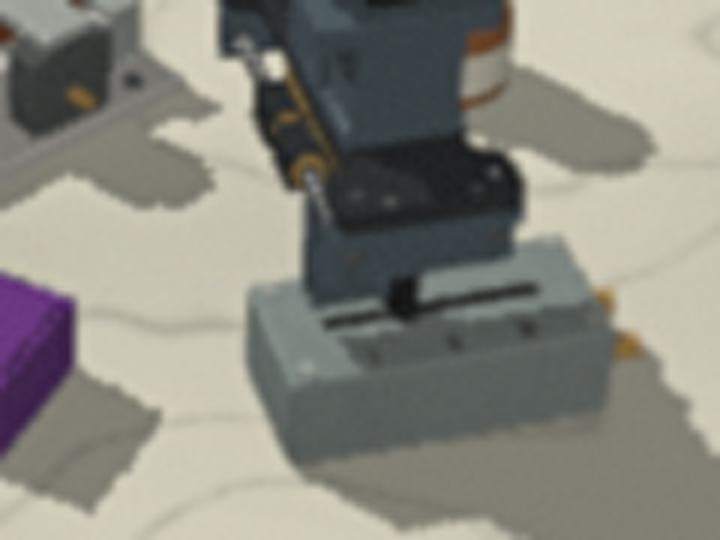

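The lever is moving (bottom of the paddle now near (402,300) in the crop), with about 4 N of force. I push on past the detent.

send_rows([
  [-0.005,0,0,0,0,0],
  [-0.01,0,0,0,0,0],
  [-0.015,0,0,0,0,0],
  [-0.02,0,0,0,0,0],
  [-0.025,0,0,0,0,0],
  [-0.03,0,0,0,0,0],
  [-0.035,0,0,0,0,0],
  [-0.04,0,0,0,0,0],
  [-0.044,0,0,0,0,0],
  [-0.048,0,0,0,0,0],
])

```text
t: 9.62
eef_pos: [0.6003, -0.1801, 0.0749]
orientation: [0.0, 0.23, 0.973, -0.0]
contact_force: [-0.1, -0.4, 0.6]
grip_width: 0.0008
```

send_rows([
  [-0.002,0,0,0,0,0],
  [-0.004,0,0,0,0,0],
  [-0.005,0,0,0,0,0],
])

```text
t: 9.87
eef_pos: [0.6029, -0.1815, 0.0747]
orientation: [-0.001, 0.23, 0.973, 0.0]
contact_force: [-11.2, 6.0, 8.3]
grip_width: 0.0004
```

```bash
python3 -c "
from h import *
go([.6044,-.1818,.074],-26.57)
for n,(x,y) in (('side',(265,200)),):
  im=arm.grab_frame(n)
  a=cv2.resize(im[y:y+90,x:x+120],None,fx=6,fy=6,interpolation=2);cv2.imwrite(f'pics/{n}10c.png',a[...,::-1])"
```

```text
t 9.8667 pos [ 0.6029 -0.1815  0.0747] d [-0.0014  0.0004  0.0007] rot [-0.002 -0.032 -0.001] F [-11.2   6.    8.3] w 0.0004
```

View pics/side10c.png

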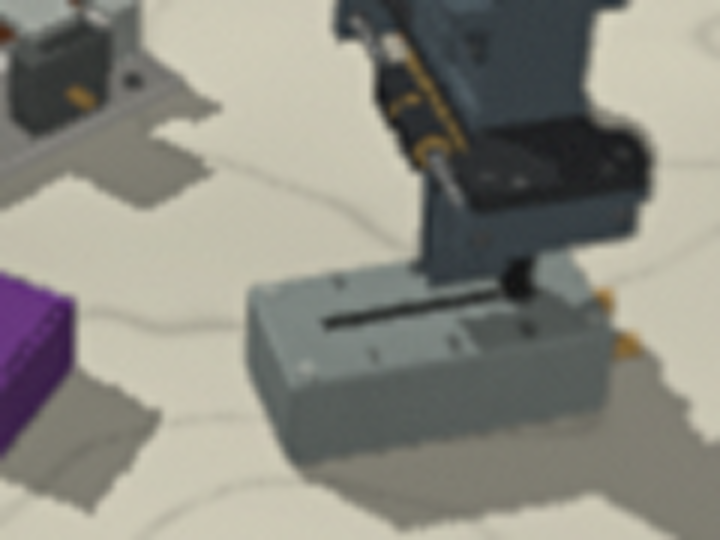

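The paddle is hard at the far stop: its bottom is near (520,285) and force rose to 13 N where predicted. I back off, then rise and check.

send_rows([
  [0.003,0,0,0,0,0],
  [0.009,0,0,0,0,0],
  [0.018,0,0,0,0,0],
  [0.03,0,-0.002,0,0,0],
  [0.045,0,-0.01,0,0,0],
  [0.06,0,-0.03,0,0,0],
  [0.08,0,-0.055,0,0,0],
  [0.1,0,-0.08,0,0,0],
  [0.12,0,-0.105,0,0,0],
  [0.135,0,-0.12,0,0,0],
])

```text
t: 10.75
eef_pos: [0.4817, -0.1208, 0.197]
orientation: [0.001, 0.23, 0.973, -0.0]
contact_force: [0.8, 1.1, 0.3]
grip_width: 0.0004
```

send_rows([
  [0.015,0,-0.005,0,0,0],
  [0.03,0,-0.015,0,0,0],
  [0.03,0,-0.015,0,0,0],
  [0.03,0,-0.015,0,0,0],
])

```text
t: 11.08
eef_pos: [0.4559, -0.1079, 0.2104]
orientation: [0.001, 0.23, 0.973, -0.0]
contact_force: [-0.5, -0.1, 0.2]
grip_width: 0.0002
```

```bash
python3 -c "
from h import *
o=arm.get_obs();print(o['t'],o['eef_pos'],o['contact_force'])
T=arm.grab_frame('top');S=arm.grab_frame('side')
r=lambda im,x,y,w,h,s:cv2.resize(im[y:y+h,x:x+w],None,fx=s,fy=s,interpolation=2)
a=np.vstack([r(S,190,165,195,120,4)]);b=r(T,180,145,220,120,3.6)
cv2.imwrite('pics/e1.png',a[...,::-1]);cv2.imwrite('pics/e2.png',b[...,::-1]);cv2.imwrite('pics/e3.png',S[...,::-1])"
```

```text
11.0833 [ 0.45594404 -0.10788531  0.21037087] [-0.50218476 -0.09788583  0.15356088]
```

View pics/e1.png

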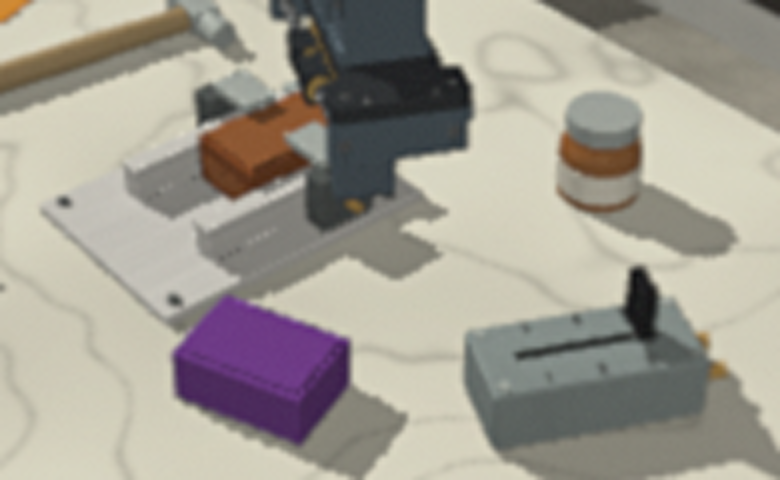

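View pics/e2.png

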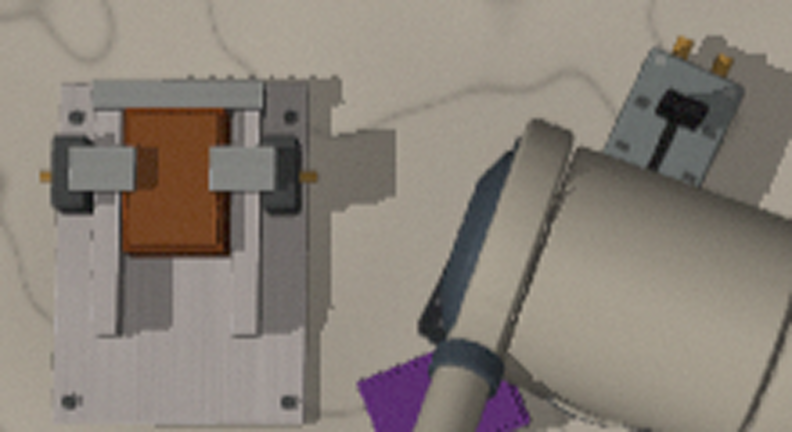

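The paddle top is at pixel (370,175), against (371,174) predicted for the second stop. The clamps are driven in over the case, the case is flush with the stop, and the tool is clear.

```bash
python3 -c "
from plant import arm
print(arm.finish_job())"
```

```text
the job is handed in; nothing more can be done
None
```

The job is done and handed in at about 11 s of the 48 s allowed.

- **Case:** I pushed the brown leather case along the bed with two half-closed fingertips until the force rose to about 14 N, near the predicted home position (about 2 mm off, within the measurement error). The last top picture shows no gap to the end stop.
- **Lever:** I then pushed the paddle past the half-way detent to its hard second stop with closed fingertips, where the force rose to about 13 N. After I backed off, the paddle stayed there: its top is at pixel (370,175), against (371,174) predicted for the second stop and (365,186) for the detent. Both clamps are in over the case.
- **Bystanders:** No move went near the hammer, ring box, wax jar or the pink and purple look-alikes. I did not measure their positions afterwards. The tool was clear of everything at hand-in.
- **Check that disagreed:** The force reading showed an upward part of 8 to 10 N during both end-stop presses, and it went away on release. I did not trace its cause. Total forces stayed under 20 N.

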